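# Hang the walnut sample on the sample tree

## Robot

A 7-joint arm with a two-finger parallel gripper is mounted at the origin on the work surface. World frame = base frame: x ahead of the robot, y to its left, z up, the work surface at z = 0. Lengths are in m, angles in rad, forces in N, time in s.
With the tool pointing down it reaches from about 0.425 to 0.925 m from the base axis. Payload 6.8 kg.
Tool frame: the origin (TCP) lies between the finger pads; the fingertips stand r.tcp_to_tips ahead of it and the grasp point (between the pads) lies 3 mm ahead of it (r.tcp_to_tips is the distance from the TCP to the fingertips, in m); z points along the fingers, y is the line along which they close (so a half turn about z gives the same grasp; the last joint's range is limited). The gripper opens to 85 mm and grips with 20 to 120 N. Pads are 22 mm wide; open, the fingers measure 114 mm over their backs; the gripper's body (76 mm by 85 mm) begins 54 mm behind the grasp point. The pads swing forward as they close: fully open they stand 13 mm farther back than shut.
Start: joints at [1.212, 0.477, 0.022, 1.555, -0.011, 1.109, -0.083], TCP at [0.168, -0.654, 0.253] pointing down, gripper open.
Joint ranges: [-2.96, 2.96], [-0.34, 2.1], [-1.41, 1.46], [0.24, 2.44], [-1.37, 4.51], [0.17, 1.92], [-2.96, 2.96]. Speed limits (rad/s): [2.39, 2.39, 3.14, 3.14, 3.14, 3.14, 3.14].

## Interface

Orientations are given as a rotation vector (axis times angle).
In Python, from bench import r gives the robot as it stands. The module is installed in compiled form; this text tells all that it offers.
- The arm moves only by the tool step_arm, never from a script. Its argument "moves" is a list of rows, each an object of numbers: "rx", "ry", "rz": the turn, a rotation vector about the tool's x, y, z in degrees; "dx", "dy", "dz": the shift along the tool's x, y, z in mm; "gripper": the opening, from -1 (shut) to 1 (fully open). In form: [{"rx": .., "ry": .., "rz": .., "dx": .., "dy": .., "dz": .., "gripper": ..}, ...]. A call has 1 to 20 rows; each row shifts and turns the commanded pose from where the row before left it, along the tool's axes as they then stand; what a row does not reach is not made up. A row lasts 1/8 s, in which the tool goes at most 62.5 mm and 10.7 degrees, less where a joint would pass 70% of its speed; a pose out of reach is approached as far as the arm can. A call is refused whole if a number of a shift passes 62.5 or a number of a turn 10.7, either way. A call with a gripper value outside its range is refused whole. The fingers move at their own pace and stop on an object; "grip_force" is the grip in N (left out, the last holds). Time passes only in rows, so rows that do not move let the fingers close. It gives the time, the measured TCP pose, the force, the opening and the grip force at its end, in the units of the state.
- r.get_obs(): the state, without advancing time (a new reading comes with each control period).
- r.grab_frame(name): name is "side" or "top" or "wrist"; returns the picture (480x640x3 uint8, blue, green, red); there is no depth.
- r.camera_info(name): a dict with "mtx" (3x3 intrinsics, pixels), "rvec" (rotation vector, rad) and "tvec" (3), from world to camera coordinates, as OpenCV has them. Camera axes: x right, y down, z forward; pixel columns grow to the right and rows downward; lengths in m; the calibration is good to about 2 mm. A picture is of the moment at which its call begins: read the wrist's pose just before it. camera_info takes no time and is no camera call; for the wrist camera it gives the pose at the moment of the call.
- r.hand_in(): hands the job in; it is judged then, once.
The state is a dict: "clock": time; "joints": joint angles; "qvel": joint speeds; "tau": joint torques, N m; "tcp_pos": TCP position; "orientation": TCP orientation; "contact_force": force on the tool from outside, world axes, zero at the start; "moment": the same for the moment, N m; "grip_width": finger opening in m; "gripper_force": force on a finger pad.
Only numpy, scipy, OpenCV 4.12 (cv2) and the standard library are available. Lean on these libraries where they do the work, as an engineer would, in place of code of your own. Each camera call takes 0.05 s, during which the arm holds its last target. There are 200 camera calls.

## Task

Turn the sample tree until its one empty branch points out over the yellow mark on the tree's base, then take the dark walnut sample slat with the red foot out of the grey stand and hang it by its hole on that branch. Leave it hanging freely with the branch still over the mark, and do not disturb the oak slat in the stand or the other things on the bench.

Things in the scene. Friction and masses are not known exactly. Their poses are not given: they have to be found in the camera images.
- tree: sample tree fixed to the bench: round dark steel base (180 mm across, 12 mm thick), origin at the centre of its underside; white upright post (26 mm across, black cap up to 188 mm) turning about the vertical through this origin; four 7 mm steel branches at right angles, level, 170 mm above the bench, the last 9 mm bent 45 degrees up. Three carry fixed slats, 62 mm out; one is empty
- rotor (a joint): turn of the tree's post and branches, rad, counter-clockwise from above; 0 (or any whole turn) is the empty branch exactly over the yellow mark. Turns either way without end, stiff (0.08 N m, 1 to 2 N at a branch), stays where left. A branch can be pushed sideways with shut fingers. The fixed slats are sized like the walnut one and hang from 75 to 185 mm above the bench
- branch_seat (a point): point on the axis of the empty branch, 60 mm out from the tree's turning axis and 170 mm above the bench, in the middle of its level part (which runs from the post's skin, 13 mm from the axis, to 83 mm). Its own x axis points along the branch inwards to the post, z up; it turns with the tree
- branch_tip (a point): upturned end of the empty branch, 92 mm out from the turning axis, 9 mm above the branch's axis (bar radius 3.5 mm)
- load_mark (a point): middle of the yellow mark painted on the tree's base: a 52 x 22 mm bar running radially, its middle 60 mm out from the turning axis. It does not turn; it is on the side of the base towards the robot, give or take
- stand: grey stand fixed to the bench, 120 x 90 mm, with two upright slots 50 mm apart along its own x axis, each holding one slat upright, face across x; slot floor 10 mm, slot rims 44 mm above the bench. Origin at the centre of its underside
- walnut_mid (a point): centre (half-way up) of the walnut sample slat: dark wood, red band at its foot, 110 mm tall, 48 mm wide along its own y, 10 mm thick along its own x, about 60 g, loose; it stands upright in one of the stand's slots (34 mm deep, 13 mm wide). Its x and y axes look alike either way round
- walnut_eye (a point): centre of the round 27 mm hole through the walnut slat along its own x, 24 mm below its top, 31 mm above walnut_mid. Gripped across its 48 mm width at the height of the hole, the branch passes between the fingers. When it hangs, the hole's centre is about 10 mm below the branch's axis
- oak_mid (a point): centre of the light oak slat with a white foot, same shape, in the other slot; leave it there
- tape_cream: roll of yellow tape lying flat, 96 mm across, 45 mm high; bystander, origin at its underside
- tape_red: roll of red tape lying flat, 90 mm across, 48 mm high; bystander, origin at its underside
- pencil: flat red carpenter's pencil, 140 x 14 x 9 mm; bystander
- glue: white glue bottle, 44 mm across, 140 mm tall; bystander, origin at its underside
- filler: grey filler jar with red lid, 60 mm across, 80 mm tall; bystander, origin at its underside
- driver: screwdriver lying flat; bystander
- heat_gun: orange heat gun lying on its side, about 200 x 170 x 68 mm; bystander
Things that resemble listed ones, but are neither listed nor needed, are in the scene too. What is shaped like the part that bears walnut_mid but green is not meant.

How it is judged:
By the outcome, as a careful person would: the job done as asked, in the order asked, and still so for the second after the job is handed in, with the robot touching nothing.
It also fails if it takes over 72 s, if anything falls off the work surface, if the arm or the gripper's body presses on something with over 40 N, if the wrist force passes 120 N, or if a joint passes its speed limit or range.

## Working session

There is one attempt and no reset: what is moved stays moved. The work goes in short steps, Python scripts to look and compute and a tool call to move; the robot and the scene stay as the last step left them, time stands still between calls to the robot, and variables do not carry over. Pictures are saved under pics/ and viewed, at most 10 in all, crops included, and the job is handed in when it is done.

Besides the shell and the picture viewer there is one more tool, called after "Call:" by a JSON object that holds its "method" and its "body", one argument or row to a line. step_arm: Moves the arm, as the interface text tells. Its arguments: {"type":"object","properties":{"moves":{"type":"array","items":{"type":"object","properties":{"rx":{"type":"number"},"ry":{"type":"number"},"rz":{"type":"number"},"dx":{"type":"number"},"dy":{"type":"number"},"dz":{"type":"number"},"gripper":{"type":"number"}}}},"grip_force":{"type":"number"}},"required":["moves"]}

```bash
mkdir -p pics
cat > h.py <<'E'
from bench import r
import numpy as np, cv2
from scipy.spatial.transform import Rotation as R
def cam(n):
    c=r.camera_info(n); return np.array(c["mtx"],float),R.from_rotvec(np.ravel(c["rvec"])).as_matrix(),np.ravel(c["tvec"])
def ray(n,uv,c=None):
    K,Rm,t=c or cam(n); o=-Rm.T@t; d=Rm.T@np.linalg.solve(K,[uv[0],uv[1],1.]); return o,d/np.linalg.norm(d)
def plane(n,uv,z,c=None):
    o,d=ray(n,uv,c); return o+d*(z-o[2])/d[2]
def proj(n,p,c=None):
    K,Rm,t=c or cam(n); q=K@(Rm@np.asarray(p,float)+t); return q[:2]/q[2]
def tri(rays):
    A=0;b=0
    for o,d in rays:
        P=np.eye(3)-np.outer(d,d); A=A+P; b=b+P@o
    x=np.linalg.solve(A,b); return x,[np.linalg.norm((np.eye(3)-np.outer(d,d))@(x-o)) for o,d in rays]
E
python3 - <<'E'
from h import *
print(r.get_obs(),r.tcp_to_tips)
for n in("top","side","wrist"):
    cv2.imwrite(f"pics/{n}0.png",r.grab_frame(n)); K,Rm,t=cam(n); print(n,K[0,0],-Rm.T@t,Rm[2])
E
```

```text
{'clock': 0.0, 'joints': array([ 1.21190132,  0.47780147,  0.02231855,  1.55644621, -0.0114907 ,
        1.10928508, -0.08308237]), 'qvel': array([-2.50276155e-04,  6.80890762e-05,  5.30039691e-04,  7.64251371e-04,
       -1.63161098e-03, -3.12041989e-03,  1.02136064e-03]), 'tau': array([-5.97171856e-04, -5.96453226e+01,  1.60717964e+00, -2.81204903e+01,
        1.23752811e-02,  9.25981236e-03,  1.32971287e-06]), 'tcp_pos': array([ 0.16738114, -0.65335424,  0.25232656]), 'orientation': array([-3.11515022e+00, -3.92791025e-01,  5.62482004e-04]), 'contact_force': array([ 0.51714674,  0.21000359, -1.24988621]), 'moment': array([ 0.01466251,  0.02364906, -0.01789433]), 'gripper_force': 0.0, 'grip_width': 0.08524761949195894} 0.022
top 482.3805577250012 [ 0.4269914  -0.03983518  1.16899697] [ 1.05711028e-01  6.69993176e-04 -9.94396666e-01]
side 436.0834115337351 [-0.07383798  0.73908122  0.67827319] [ 0.55610847 -0.68633591 -0.46870714]
wrist 356.94542693090904 [ 0.23741117 -0.63647001  0.37295118] [-0.27463738 -0.06842105 -0.95911046]
```

View pics/top0.png

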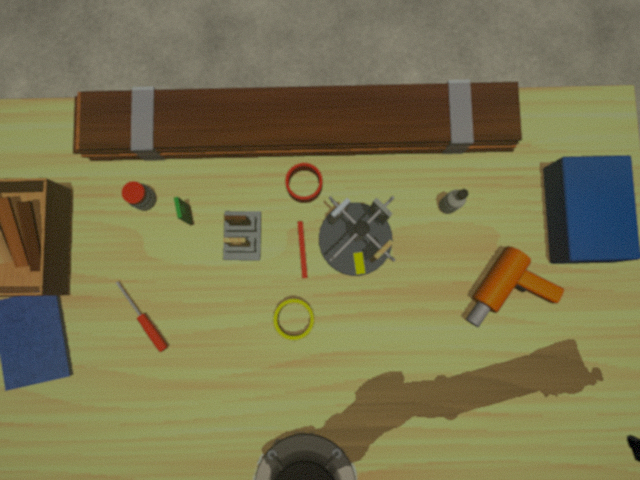

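View pics/side0.png

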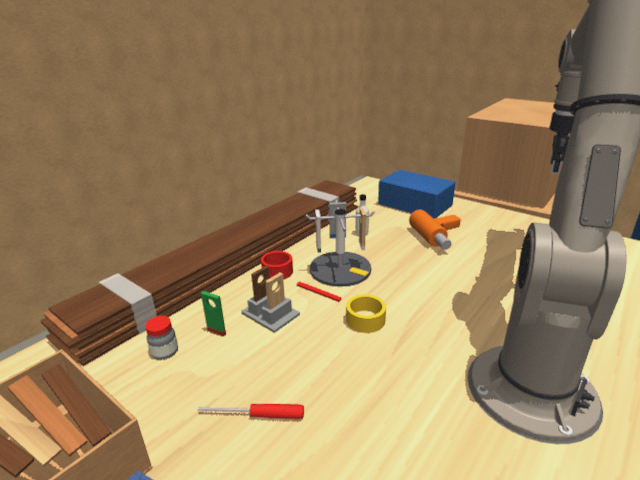

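Top view: the tree is at about (357,238), the yellow mark at (359,263), and the empty branch appears at lower left (335,258). The stand is at (242,235), with the dark slat in the upper slot (238,219) and the oak at (238,240). The side view shows the same. Walnut look-alikes are the green slat at (181,208), the dark boards in the left box, and the dark plank stack. Only the stand's dark slat fits, so I'll check it and the branch in an enlarged crop.

Run:
```python
from h import *
a=cv2.imread("pics/top0.png"); b=cv2.imread("pics/side0.png")
A=cv2.resize(a[185:285,215:405],None,fx=4,fy=4,interpolation=3)[:, :760]
cv2.imwrite("pics/c1.png",A)
B=cv2.resize(b[190:330,235:395],None,fx=4,fy=4,interpolation=3)
cv2.imwrite("pics/c2.png",B)
```

```text
(no output)
```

View pics/c1.png

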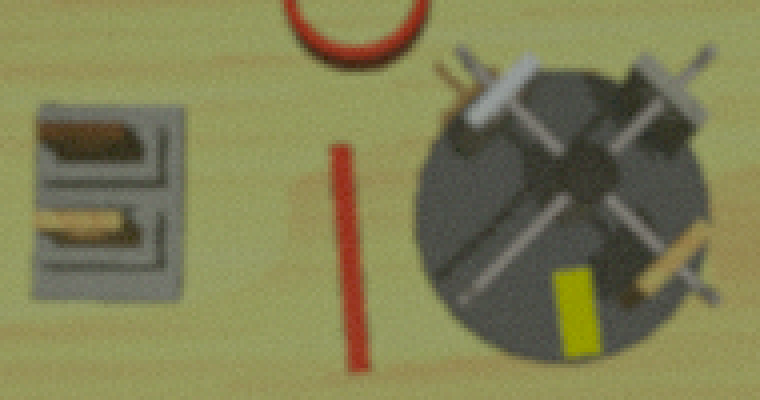

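View pics/c2.png

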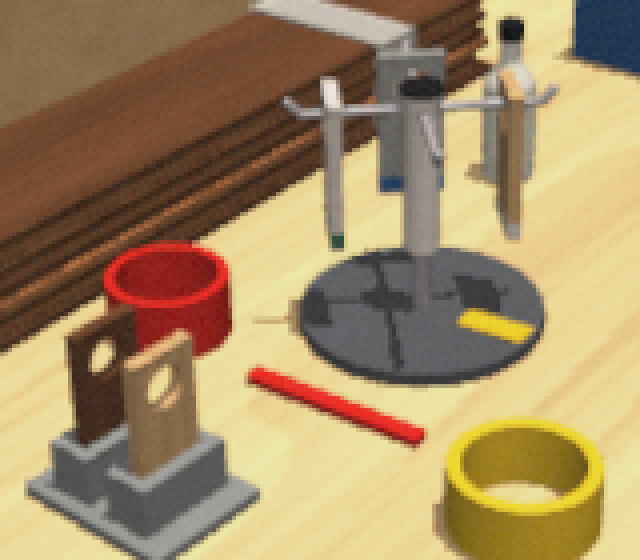

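The crop confirms it. The upper slat in the stand is dark walnut, and the lower one is oak. The empty branch is lower left, running from crop (565,198) to (462,300); the other three branches carry slats. Next I'll measure.

```bash
cat > meas.py <<'E'
from h import *
a=cv2.imread("pics/top0.png"); b=cv2.imread("pics/side0.png"); T=cam("top"); S=cam("side")
def blob(img,lo,hi,roi):
    x0,y0,x1,y1=roi; h=cv2.cvtColor(img,cv2.COLOR_BGR2HSV)[y0:y1,x0:x1]
    m=cv2.inRange(h,lo,hi); n,l,s,c=cv2.connectedComponentsWithStats(m); i=1+np.argmax(s[1:,4])
    pts=np.argwhere(l==i)[:,::-1]+[x0,y0]; return pts
np.set_printoptions(precision=4,suppress=True)
# mark
for n,im,c,roi in(("top",a,T,(340,245,380,280)),("side",b,S,(335,260,375,280))):
    p=blob(im,(18,150,100),(35,255,255),roi); print(n,"mark",len(p),p.mean(0),plane(n,p.mean(0),.012,c))
    if n=="top":
        w=np.array([plane(n,q,.012,c)[:2] for q in p]); mk=w.mean(0); u=np.linalg.svd(w-mk)[2][0]; print("markdir",u)
# base circle top: boundary of the dark disc
h=cv2.cvtColor(a,cv2.COLOR_BGR2HSV)
m=((h[...,1]<90)&(h[...,2]<110)).astype(np.uint8); m[:, :310]=0;m[:,405:]=0;m[:195]=0;m[285:]=0
m=cv2.morphologyEx(m,cv2.MORPH_OPEN,np.ones((5,5)))
cs=max(cv2.findContours(m,0,cv2.CHAIN_APPROX_NONE)[0],key=cv2.contourArea)[:,0]
w=np.array([plane("top",q,.012,T)[:2] for q in cs])
from scipy.optimize import least_squares
f=least_squares(lambda v:np.hypot(*(w-v[:2]).T)-v[2],[*w.mean(0),.09],loss="soft_l1",f_scale=.002); print("base",f.x)
# cap, top view
for n,uv,c in(("top",(215+588/4,185+170/4),T),("side",(235+422/4,190+88/4),S)): print(n,"cap",plane(n,uv,.188,c))
# branch
print("tip",plane("top",(215+463/4-.4,185+299/4-.4),.179,T),"root",plane("top",(215+565/4,185+198/4),.17,T))
print("tri tip",tri([ray("top",(330.4,259.4),T),ray("side",(235+439/4,190+160/4),S)]))
# stand slats: top view outlines of the dark slat
print("walnut top corners L/R",[plane("top",(215+x/4,185+y/4),.12,T) for x,y in((41,123),(127,123))])
print("stand",[plane("top",(215+x/4,185+y/4),.0,T) for x,y in((40,104),(186,106),(181,301),(32,298))])
print("eyes side z=.096",plane("side",(235+104/4,190+357/4),.096,S), "oak",plane("side",(235+165/4,190+388/4),.096,S))
print("side walnut top corners",[plane("side",(235+x/4,190+y/4),.12,S) for x,y in((68,337),(128,305))])
E
python3 meas.py
```

```text
top mark 201 [358.99   262.6418] [ 0.5117 -0.1416  0.012 ]
markdir [-0.9947 -0.1033]
side mark 89 [358.0787 270.9213] [ 0.5119 -0.1402  0.012 ]
base [ 0.5728 -0.1261  0.0797]
top cap [ 0.571  -0.1346  0.188 ]
side cap [ 0.5629 -0.1249  0.188 ]
tip [ 0.5076 -0.0682  0.179 ] root [ 0.5591 -0.1239  0.17  ]
tri tip (array([ 0.5079, -0.0685,  0.1731]), [np.float64(7.965678450645173e-05), np.float64(7.965678450647348e-05)])
walnut top corners L/R [array([0.614 , 0.1592, 0.12  ]), array([0.6129, 0.1118, 0.12  ])]
stand [array([0.6472, 0.1825, 0.    ]), array([0.6439, 0.0928, 0.    ]), array([0.5238, 0.0971, 0.    ]), array([0.5277, 0.1877, 0.    ])]
eyes side z=.096 [0.6054 0.1427 0.096 ] oak [0.5525 0.1445 0.096 ]
side walnut top corners [array([0.6102, 0.165 , 0.12  ]), array([0.6072, 0.1177, 0.12  ])]
```

Measurements agree to a few mm:
- **Axis:** about (0.571,-0.134).
- **Mark:** direction about 186°.
- **Empty branch:** at 134° with its tip 92 mm out, so it needs about +52°.
- **Walnut:** about (0.610,0.139).

I'll shut the fingers, square the tool to the world axes and fly to the near side of the branch.

Call:
{"method": "step_arm", "body": {
  "moves": [
    {"rz": 7.2,"dz": -15,"gripper": -1},
    {"rz": 7.2,"dz": -15,"gripper": -1},
    {"dx": 31,"dy": -49,"gripper": -1},
    {"dx": 31,"dy": -49,"gripper": -1},
    {"dx": 31,"dy": -49,"gripper": -1},
    {"dx": 31,"dy": -49,"gripper": -1},
    {"dx": 31,"dy": -49,"gripper": -1},
    {"dx": 31,"dy": -49,"gripper": -1},
    {"dx": 31,"dy": -49,"gripper": -1},
    {"dx": 31,"dy": -49,"gripper": -1},
    {"dx": 31,"dy": -49,"gripper": -1},
    {"dx": 31,"dy": -49,"gripper": -1},
    {"dx": 31,"dy": -49,"gripper": -1},
    {"dx": 31,"dy": -49,"gripper": -1},
    {"gripper": -1},
    {"gripper": -1}
  ],
  "grip_force": 20
}}

```text
invalid input at $.moves[0]: expected keys rx, ry, rz, dx, dy, dz, gripper
```

Call:
{"method": "step_arm", "body": {
  "moves": [
    {"rx": 0,"ry": 0,"rz": 7.2,"dx": 0,"dy": 0,"dz": -15,"gripper": -1},
    {"rx": 0,"ry": 0,"rz": 7.2,"dx": 0,"dy": 0,"dz": -15,"gripper": -1},
    {"rx": 0,"ry": 0,"rz": 0,"dx": 31,"dy": -49,"dz": 0,"gripper": -1},
    {"rx": 0,"ry": 0,"rz": 0,"dx": 31,"dy": -49,"dz": 0,"gripper": -1},
    {"rx": 0,"ry": 0,"rz": 0,"dx": 31,"dy": -49,"dz": 0,"gripper": -1},
    {"rx": 0,"ry": 0,"rz": 0,"dx": 31,"dy": -49,"dz": 0,"gripper": -1},
    {"rx": 0,"ry": 0,"rz": 0,"dx": 31,"dy": -49,"dz": 0,"gripper": -1},
    {"rx": 0,"ry": 0,"rz": 0,"dx": 31,"dy": -49,"dz": 0,"gripper": -1},
    {"rx": 0,"ry": 0,"rz": 0,"dx": 31,"dy": -49,"dz": 0,"gripper": -1},
    {"rx": 0,"ry": 0,"rz": 0,"dx": 31,"dy": -49,"dz": 0,"gripper": -1},
    {"rx": 0,"ry": 0,"rz": 0,"dx": 31,"dy": -49,"dz": 0,"gripper": -1},
    {"rx": 0,"ry": 0,"rz": 0,"dx": 31,"dy": -49,"dz": 0,"gripper": -1},
    {"rx": 0,"ry": 0,"rz": 0,"dx": 31,"dy": -49,"dz": 0,"gripper": -1},
    {"rx": 0,"ry": 0,"rz": 0,"dx": 31,"dy": -49,"dz": 0,"gripper": -1},
    {"rx": 0,"ry": 0,"rz": 0,"dx": 0,"dy": 0,"dz": 0,"gripper": -1},
    {"rx": 0,"ry": 0,"rz": 0,"dx": 0,"dy": 0,"dz": 0,"gripper": -1}
  ],
  "grip_force": 20
}}

```text
clock: 2.15
tcp_pos: [0.5394, -0.0666, 0.2829]
orientation: [3.141, -0.001, -0.002]
contact_force: [-0.0, -0.1, -0.5]
grip_width: 0.0
gripper_force: 0.0
```

Call:
{"method": "step_arm", "body": {
  "moves": [
    {"rx": 0,"ry": 0,"rz": 0,"dx": 7,"dy": -6,"dz": 0,"gripper": -1},
    {"rx": 0,"ry": 0,"rz": 0,"dx": 0,"dy": 0,"dz": 35,"gripper": -1},
    {"rx": 0,"ry": 0,"rz": 0,"dx": 0,"dy": 0,"dz": 35,"gripper": -1},
    {"rx": 0,"ry": 0,"rz": 0,"dx": 0,"dy": 0,"dz": 35,"gripper": -1},
    {"rx": 0,"ry": 0,"rz": 0,"dx": -5,"dy": 5,"dz": 0,"gripper": -1},
    {"rx": 0,"ry": 0,"rz": 0,"dx": -6,"dy": 6,"dz": 0,"gripper": -1},
    {"rx": 0,"ry": 0,"rz": 0,"dx": -7,"dy": 6,"dz": 0,"gripper": -1},
    {"rx": 0,"ry": 0,"rz": 0,"dx": -7,"dy": 6,"dz": 0,"gripper": -1},
    {"rx": 0,"ry": 0,"rz": 0,"dx": -7,"dy": 6,"dz": 0,"gripper": -1},
    {"rx": 0,"ry": 0,"rz": 0,"dx": -4,"dy": 6,"dz": 0,"gripper": -1},
    {"rx": 0,"ry": 0,"rz": 0,"dx": -4,"dy": 6,"dz": 0,"gripper": -1},
    {"rx": 0,"ry": 0,"rz": 0,"dx": -3,"dy": 6,"dz": 0,"gripper": -1},
    {"rx": 0,"ry": 0,"rz": 0,"dx": -1,"dy": 6,"dz": 0,"gripper": -1},
    {"rx": 0,"ry": 0,"rz": 0,"dx": 0,"dy": 0,"dz": 0,"gripper": -1}
  ],
  "grip_force": 20
}}

```text
clock: 3.9
tcp_pos: [0.5024, -0.1139, 0.1781]
orientation: [3.141, -0.003, -0.001]
contact_force: [0.1, -0.7, 0.3]
grip_width: -0.0003
gripper_force: 0.0
```

Run:
```python
from h import *
a=r.grab_frame("wrist"); b=r.grab_frame("side"); print(proj("wrist",[.511,-.140,.17]))
cv2.imwrite("pics/p1.png",np.hstack([cv2.resize(a,(400,300)),cv2.resize(b[170:300,290:430],(323,300))]))
```

```text
[390.50879905 304.83247878]
```

View pics/p1.png

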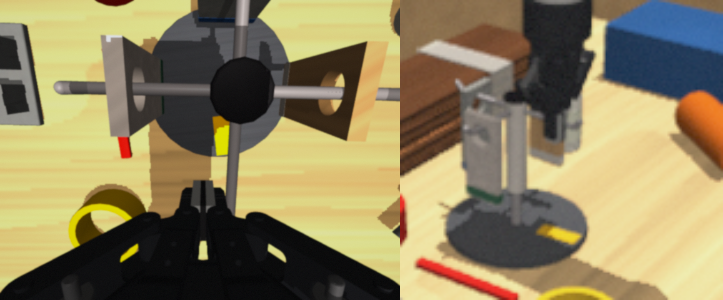

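The wrist view shows the branch now at about 180° (from (240,90) to (232,210)), still short of the yellow mark at (221,135). I'll straddle the branch at the mark's angle and close on it to centre it.

Call:
{"method": "step_arm", "body": {
  "moves": [
    {"rx": 0,"ry": 0,"rz": 0,"dx": 0,"dy": -8,"dz": 0,"gripper": -1},
    {"rx": 0,"ry": 0,"rz": 0,"dx": 0,"dy": 0,"dz": -30,"gripper": -1},
    {"rx": 0,"ry": 0,"rz": 0,"dx": 4,"dy": 35,"dz": -30,"gripper": 1},
    {"rx": 0,"ry": 0,"rz": -6.3,"dx": 0,"dy": 0,"dz": 0,"gripper": 1},
    {"rx": 0,"ry": 0,"rz": 0,"dx": 0,"dy": 0,"dz": 0,"gripper": 1},
    {"rx": 0,"ry": 0,"rz": 0,"dx": 0,"dy": 0,"dz": 0,"gripper": 1},
    {"rx": 0,"ry": 0,"rz": 0,"dx": 0,"dy": 0,"dz": 0,"gripper": 1},
    {"rx": 0,"ry": 0,"rz": 0,"dx": 0,"dy": 0,"dz": 30,"gripper": 1},
    {"rx": 0,"ry": 0,"rz": 0,"dx": 0,"dy": 0,"dz": 30,"gripper": 1},
    {"rx": 0,"ry": 0,"rz": 0,"dx": 0,"dy": 0,"dz": 0,"gripper": 1},
    {"rx": 0,"ry": 0,"rz": 0,"dx": 0,"dy": 0,"dz": 0,"gripper": -1},
    {"rx": 0,"ry": 0,"rz": 0,"dx": 0,"dy": 0,"dz": 0,"gripper": -1},
    {"rx": 0,"ry": 0,"rz": 0,"dx": 0,"dy": 0,"dz": 0,"gripper": -1},
    {"rx": 0,"ry": 0,"rz": 0,"dx": 0,"dy": 0,"dz": 0,"gripper": -1},
    {"rx": 0,"ry": 0,"rz": 0,"dx": 0,"dy": 0,"dz": 0,"gripper": -1},
    {"rx": 0,"ry": 0,"rz": 0,"dx": 0,"dy": 0,"dz": 0,"gripper": -1}
  ],
  "grip_force": 20
}}

```text
clock: 6.0
tcp_pos: [0.5069, -0.14, 0.1787]
orientation: [3.137, 0.172, 0.0]
contact_force: [-1.5, 0.5, 5.1]
grip_width: 0.0062
gripper_force: 19.7
```

Call:
{"method": "step_arm", "body": {
  "moves": [
    {"rx": 0,"ry": 0,"rz": 0,"dx": 0,"dy": 0,"dz": 0,"gripper": 1},
    {"rx": 0,"ry": 0,"rz": 0,"dx": 0,"dy": 0,"dz": 0,"gripper": 1},
    {"rx": 0,"ry": 0,"rz": 0,"dx": 0,"dy": 0,"dz": 0,"gripper": 1},
    {"rx": 0,"ry": 0,"rz": 0,"dx": 0,"dy": 0,"dz": 0,"gripper": 1},
    {"rx": 0,"ry": 0,"rz": 0,"dx": 0,"dy": 0,"dz": -30,"gripper": 1},
    {"rx": 0,"ry": 0,"rz": 0,"dx": 0,"dy": 0,"dz": -50,"gripper": 1},
    {"rx": 0,"ry": 0,"rz": 0,"dx": -30,"dy": 0,"dz": -50,"gripper": 1},
    {"rx": 0,"ry": 0,"rz": 0,"dx": -30,"dy": 0,"dz": -20,"gripper": 1},
    {"rx": 0,"ry": 0,"rz": 0,"dx": 0,"dy": 0,"dz": 0,"gripper": 1},
    {"rx": 0,"ry": 0,"rz": 0,"dx": 0,"dy": 0,"dz": 0,"gripper": 1}
  ],
  "grip_force": 20
}}

```text
clock: 7.25
tcp_pos: [0.4473, -0.1465, 0.3279]
orientation: [-3.137, -0.172, 0.0]
contact_force: [0.2, 0.2, -0.1]
grip_width: 0.0854
gripper_force: 0.0
```

Run:
```python
from h import *
c=cam("wrist"); a=r.grab_frame("wrist"); cv2.imwrite("pics/w2raw.png",a); np.savez("w2.npz",K=c[0],R=c[1],t=c[2])
ax=np.array([.571,-.134]); e=np.array([-.994,-.110])
for s,z in((.013,.17),(.06,.17),(.083,.17),(.06,.012),(0,.188)): print(s,z,proj("wrist",[*(ax+s*e),z],c))
cv2.imwrite("pics/w2.png",a)
```

```text
0.013 0.17 [325.29963691  80.07906431]
0.06 0.17 [325.30506715 147.89283306]
0.083 0.17 [325.30753348 178.69281051]
0.06 0.012 [325.09124634 144.00078347]
0 0.188 [325.34114304  54.39722108]
```

View pics/w2.png

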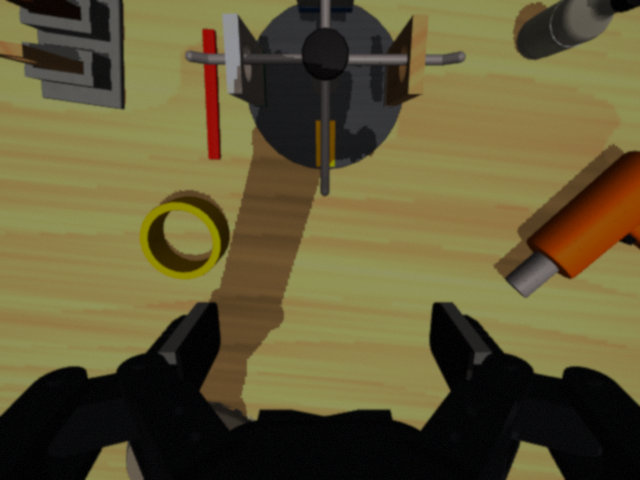

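The picture shows the branch lying over the mark's length: branch u≈325 from the cap at (325,54) to the tip at (325,190), mark centre at (325,143). The alignment is good. Next I'll go over the stand to refine the walnut's position.

Call:
{"method": "step_arm", "body": {
  "moves": [
    {"rx": 0,"ry": 0,"rz": 8.5,"dx": 0,"dy": 0,"dz": 0,"gripper": 1},
    {"rx": 0,"ry": 0,"rz": 0,"dx": 16,"dy": -48,"dz": 0,"gripper": 1},
    {"rx": 0,"ry": 0,"rz": 0,"dx": 16,"dy": -48,"dz": 0,"gripper": 1},
    {"rx": 0,"ry": 0,"rz": 0,"dx": 16,"dy": -48,"dz": 0,"gripper": 1},
    {"rx": 0,"ry": 0,"rz": 0,"dx": 16,"dy": -48,"dz": 0,"gripper": 1},
    {"rx": 0,"ry": 0,"rz": 0,"dx": 16,"dy": -48,"dz": 0,"gripper": 1},
    {"rx": 0,"ry": 0,"rz": 0,"dx": 16,"dy": -48,"dz": 0,"gripper": 1},
    {"rx": 0,"ry": 0,"rz": 0,"dx": 0,"dy": 0,"dz": 0,"gripper": 1},
    {"rx": 0,"ry": 0,"rz": 0,"dx": 0,"dy": 0,"dz": 0,"gripper": 1}
  ],
  "grip_force": 20
}}

```text
clock: 8.43
tcp_pos: [0.5542, 0.1372, 0.3269]
orientation: [3.141, -0.06, -0.004]
contact_force: [0.1, -0.5, -0.7]
grip_width: 0.0854
gripper_force: 0.0
```

Run:
```python
from h import *
c=cam("wrist"); a=r.grab_frame("wrist"); np.savez("w3.npz",K=c[0],R=c[1],t=c[2]); cv2.imwrite("pics/w3raw.png",a)
for y in(.115,.163):
    for x in(.605,.615): print(proj("wrist",[x,y,.12],c))
p=proj("wrist",[.6,.139,.08],c); print(p); u,v=map(int,p); u0=max(u-110,0); v0=max(v-90,0); print(u0,v0)
cv2.imwrite("pics/w3.png",cv2.resize(a[v0:v0+180,u0:u0+220],None,fx=3,fy=3,interpolation=3))
```

```text
[346.44693394 160.56766638]
[346.21151547 149.03560256]
[292.91650445 162.67303616]
[292.20035752 151.17851724]
[320.37758236 163.98341002]
210 73
```

View pics/w3.png

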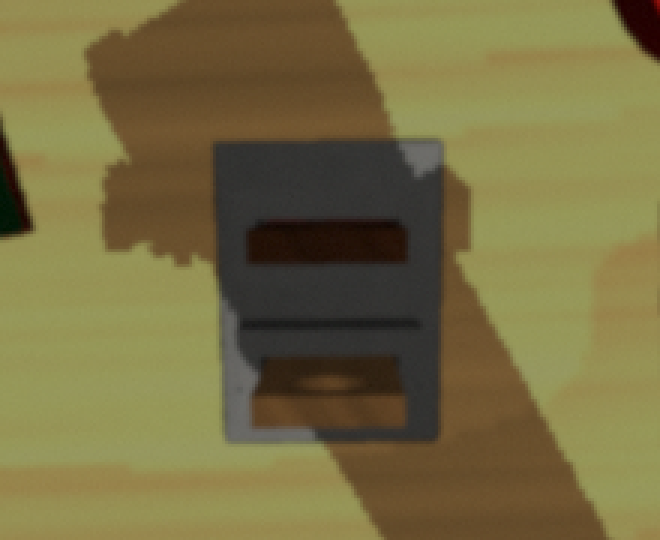

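Walnut's top face is in the crop from (247,230) to (407,263), i.e. frame u 292–346, v 150–161. It's parallel to the tool and lies where predicted. I'll cross-check height and centre across the views.

Run:
```python
from h import *
np.set_printoptions(precision=4,suppress=True)
w=np.load("w3.npz"); W=(w["K"],w["R"],w["t"]); S=cam("side");T=cam("top")
L=(210+247/3,73+263/3);Rr=(210+407/3,73+263/3)   # near (robot-side) top corners; side view sees this face
print("L",tri([ray("wrist",L,W),ray("side",(235+68/4,190+337/4),S)])); print("R",tri([ray("wrist",Rr,W),ray("side",(235+128/4,190+305/4),S)]))
print("centre z=.12",plane("wrist",(319.0,155.3),.12,W), "L/R", plane("wrist",(292.3,155.3),.12,W),plane("wrist",(345.7,155.3),.12,W))
print(r.get_obs()["joints"])
```

```text
L (array([0.6079, 0.1646, 0.1209]), [np.float64(0.0016957693227544696), np.float64(0.0016957693227545663)])
R (array([0.6059, 0.1169, 0.1204]), [np.float64(0.0014841834537990797), np.float64(0.0014841834537991587)])
centre z=.12 [0.6105 0.1394 0.12  ] L/R [0.6114 0.1631 0.12  ] [0.6096 0.1156 0.12  ]
[ 0.0619  0.2875 -0.5095  1.6901  0.1487  1.2046 -2.0946]
```

Height 0.1207 (expected 0.120) and centre (0.6105,0.1395) both check out. I'll descend and grip at the hole's height.

Call:
{"method": "step_arm", "body": {
  "moves": [
    {"rx": 0,"ry": 0,"rz": 0,"dx": 28,"dy": -2,"dz": 0,"gripper": 1},
    {"rx": 0,"ry": 0,"rz": 0,"dx": 28,"dy": -2,"dz": 0,"gripper": 1},
    {"rx": 0,"ry": 0,"rz": 0,"dx": 0,"dy": 0,"dz": 40,"gripper": 1},
    {"rx": 0,"ry": 0,"rz": 0,"dx": 0,"dy": 0,"dz": 40,"gripper": 1},
    {"rx": 0,"ry": 0,"rz": 0,"dx": 0,"dy": 0,"dz": 40,"gripper": 1},
    {"rx": 0,"ry": 0,"rz": 0,"dx": 0,"dy": 0,"dz": 40,"gripper": 1},
    {"rx": 0,"ry": 0,"rz": 0,"dx": 0,"dy": 0,"dz": 40,"gripper": 1},
    {"rx": 0,"ry": 0,"rz": 0,"dx": 0,"dy": 0,"dz": 28,"gripper": 1},
    {"rx": 0,"ry": 0,"rz": 0,"dx": 0,"dy": 0,"dz": 0,"gripper": 1},
    {"rx": 0,"ry": 0,"rz": 0,"dx": 0,"dy": 0,"dz": 0,"gripper": -1},
    {"rx": 0,"ry": 0,"rz": 0,"dx": 0,"dy": 0,"dz": 0,"gripper": -1},
    {"rx": 0,"ry": 0,"rz": 0,"dx": 0,"dy": 0,"dz": 0,"gripper": -1},
    {"rx": 0,"ry": 0,"rz": 0,"dx": 0,"dy": 0,"dz": 0,"gripper": -1}
  ],
  "grip_force": 40
}}

```text
clock: 10.1
tcp_pos: [0.6115, 0.1394, 0.102]
orientation: [-3.141, 0.061, -0.004]
contact_force: [-0.5, -0.4, 6.6]
grip_width: 0.0473
gripper_force: 40.8
```

Call:
{"method": "step_arm", "body": {
  "moves": [
    {"rx": 0,"ry": 0,"rz": 0,"dx": 0,"dy": 0,"dz": -10,"gripper": -1},
    {"rx": 0,"ry": 0,"rz": 0,"dx": 0,"dy": 0,"dz": -20,"gripper": -1},
    {"rx": 0,"ry": 0,"rz": 0,"dx": 0,"dy": 0,"dz": -30,"gripper": -1},
    {"rx": 0,"ry": 0,"rz": 0,"dx": 0,"dy": 0,"dz": -30,"gripper": -1},
    {"rx": 0,"ry": 0,"rz": 0,"dx": 0,"dy": 0,"dz": -30,"gripper": -1},
    {"rx": 0,"ry": 0,"rz": 0,"dx": 0,"dy": 0,"dz": -20,"gripper": -1},
    {"rx": 0,"ry": 0,"rz": 0,"dx": -30,"dy": 0,"dz": 0,"gripper": -1},
    {"rx": 0,"ry": 0,"rz": 0,"dx": -30,"dy": 0,"dz": 0,"gripper": -1},
    {"rx": 0,"ry": 0,"rz": 0,"dx": -30,"dy": 0,"dz": 0,"gripper": -1},
    {"rx": 0,"ry": 0,"rz": 0,"dx": -30,"dy": 0,"dz": 0,"gripper": -1},
    {"rx": 0,"ry": 0,"rz": 0,"dx": -30,"dy": 0,"dz": 0,"gripper": -1},
    {"rx": 0,"ry": 0,"rz": -8.5,"dx": -30,"dy": 0,"dz": 0,"gripper": -1},
    {"rx": 0,"ry": 0,"rz": 0,"dx": 0,"dy": 0,"dz": 0,"gripper": -1}
  ],
  "grip_force": 40
}}

```text
clock: 11.72
tcp_pos: [0.4286, 0.1463, 0.2407]
orientation: [3.135, 0.175, -0.001]
contact_force: [0.2, 0.3, -1.3]
grip_width: 0.0473
gripper_force: 41.5
```

Run:
```python
from h import *
o=r.get_obs(); p=o["tcp_pos"]; b=r.grab_frame("side"); cv2.imwrite("pics/s4raw.png",b)
M=R.from_rotvec(o["orientation"]).as_matrix(); print(p,M[:,2])
for d in(0,.0055,.019): print(proj("side",p+M[:,2]*d))
u,v=map(int,proj("side",p)); print(u-80,v-60)
cv2.imwrite("pics/s4.png",cv2.resize(b[v-60:v+90,u-80:u+80],None,fx=4,fy=4,interpolation=3))
```

```text
[0.42863142 0.1462712  0.24065445] [-3.33943466e-04 -1.33610682e-03 -9.99999052e-01]
[314.62259609 249.26072088]
[314.69967697 251.59680183]
[314.88700115 257.2740133 ]
234 189
```

View pics/s4.png

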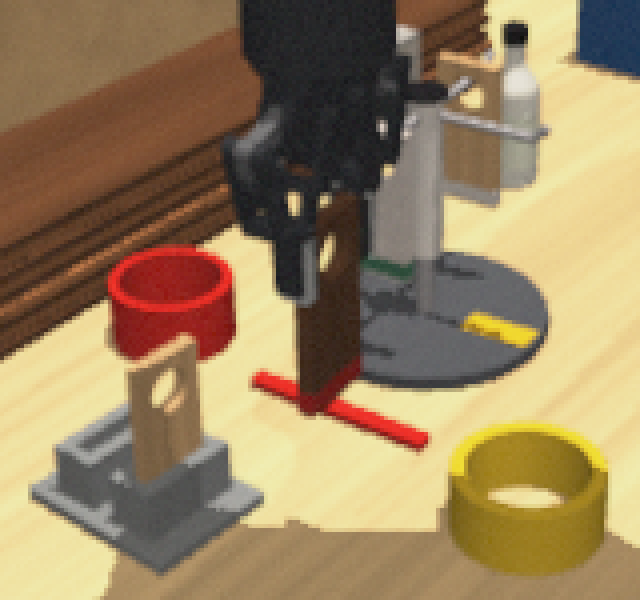

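The slat is held upright and square, with the hole visible at crop (328,252), matching the expected offset below the TCP. The oak is untouched in the stand. I'll move to in front of the branch tip.

Call:
{"method": "step_arm", "body": {
  "moves": [
    {"rx": 0,"ry": 0,"rz": 0,"dx": -3,"dy": 42,"dz": 0,"gripper": -1},
    {"rx": 0,"ry": 0,"rz": 0,"dx": -3,"dy": 42,"dz": 0,"gripper": -1},
    {"rx": 0,"ry": 0,"rz": 0,"dx": -3,"dy": 42,"dz": 0,"gripper": -1},
    {"rx": 0,"ry": 0,"rz": 0,"dx": -3,"dy": 42,"dz": 0,"gripper": -1},
    {"rx": 0,"ry": 0,"rz": 0,"dx": -3,"dy": 42,"dz": 0,"gripper": -1},
    {"rx": 0,"ry": 0,"rz": 0,"dx": -3,"dy": 42,"dz": 0,"gripper": -1},
    {"rx": 0,"ry": 0,"rz": 0,"dx": -1,"dy": 41,"dz": 0,"gripper": -1},
    {"rx": 0,"ry": 0,"rz": 0,"dx": 0,"dy": 0,"dz": 20,"gripper": -1},
    {"rx": 0,"ry": 0,"rz": 0,"dx": 0,"dy": 0,"dz": 20,"gripper": -1},
    {"rx": 0,"ry": 0,"rz": 0,"dx": 0,"dy": 0,"dz": 20,"gripper": -1},
    {"rx": 0,"ry": 0,"rz": 0,"dx": 0,"dy": 0,"dz": 0,"gripper": -1},
    {"rx": 0,"ry": 0,"rz": 0,"dx": 0,"dy": 0,"dz": 0,"gripper": -1}
  ],
  "grip_force": 40
}}

```text
clock: 13.28
tcp_pos: [0.4445, -0.1474, 0.181]
orientation: [3.137, 0.17, 0.002]
contact_force: [0.1, -0.3, -0.9]
grip_width: 0.0474
gripper_force: 41.5
```

Run:
```python
from h import *
o=r.get_obs(); p=o["tcp_pos"]; print(p)
c=cam("wrist"); a=r.grab_frame("wrist"); b=r.grab_frame("side")
e=np.array([-.994,-.1095]); ax=np.array([.571,-.134])
print("line",proj("wrist",[*(ax+.07*e),.17],c),"top edge mid",proj("wrist",p+[0,0,.019],c), "eye side",proj("side",p-[0,0,.0055]),"tip side",proj("side",[*(ax+.092*e),.179]))
cv2.imwrite("pics/p5.png",np.hstack([cv2.resize(a[120:420,140:500],(400,333)),cv2.resize(b[180:305,290:440],(400,333),interpolation=3)]))
```

```text
[ 0.44452637 -0.14741308  0.18097949]
line [324.13085657 179.79892888] top edge mid [322.69532032 365.14663453] eye side [382.34969234 224.65456257] tip side [370.31023851 220.42949353]
```

View pics/p5.png

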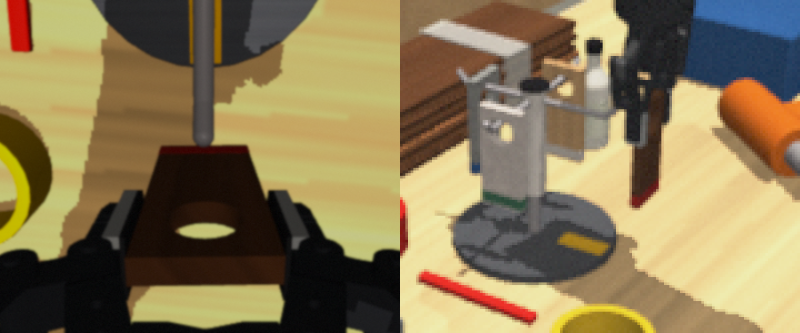

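Wrist view: branch tip at (203,135) is in line with the hole at (205,230). Threading on.

Call:
{"method": "step_arm", "body": {
  "moves": [
    {"rx": 0,"ry": 0,"rz": 0,"dx": 10,"dy": 0,"dz": 0,"gripper": -1},
    {"rx": 0,"ry": 0,"rz": 0,"dx": 8,"dy": 0,"dz": 0,"gripper": -1},
    {"rx": 0,"ry": 0,"rz": 0,"dx": 7,"dy": 0,"dz": 0,"gripper": -1},
    {"rx": 0,"ry": 0,"rz": 0,"dx": 7,"dy": 0,"dz": 0,"gripper": -1},
    {"rx": 0,"ry": 0,"rz": 0,"dx": 7,"dy": 0,"dz": 0,"gripper": -1},
    {"rx": 0,"ry": 0,"rz": 0,"dx": 0,"dy": 0,"dz": 0,"gripper": -1}
  ],
  "grip_force": 40
}}

```text
clock: 14.12
tcp_pos: [0.483, -0.1426, 0.1803]
orientation: [-3.137, -0.172, -0.0]
contact_force: [-0.9, 0.2, -0.0]
grip_width: 0.0473
gripper_force: 41.5
```

Call:
{"method": "step_arm", "body": {
  "moves": [
    {"rx": 0,"ry": 0,"rz": 0,"dx": 7,"dy": 0,"dz": 0,"gripper": -1},
    {"rx": 0,"ry": 0,"rz": 0,"dx": 7,"dy": 0,"dz": 0,"gripper": -1},
    {"rx": 0,"ry": 0,"rz": 0,"dx": 7,"dy": 0,"dz": 0,"gripper": -1},
    {"rx": 0,"ry": 0,"rz": 0,"dx": 6,"dy": 0,"dz": 0,"gripper": -1},
    {"rx": 0,"ry": 0,"rz": 0,"dx": 0,"dy": 0,"dz": 5,"gripper": -1},
    {"rx": 0,"ry": 0,"rz": 0,"dx": 0,"dy": 0,"dz": 5,"gripper": -1},
    {"rx": 0,"ry": 0,"rz": 0,"dx": 0,"dy": 0,"dz": 3,"gripper": -1},
    {"rx": 0,"ry": 0,"rz": 0,"dx": 0,"dy": 0,"dz": 0,"gripper": -1},
    {"rx": 0,"ry": 0,"rz": 0,"dx": 0,"dy": 0,"dz": 0,"gripper": -1}
  ],
  "grip_force": 40
}}

```text
clock: 15.25
tcp_pos: [0.5093, -0.1399, 0.1674]
orientation: [3.137, 0.172, 0.0]
contact_force: [-0.1, 0.5, -0.2]
grip_width: 0.0477
gripper_force: 41.5
```

Call:
{"method": "step_arm", "body": {
  "moves": [
    {"rx": 0,"ry": 0,"rz": 0,"dx": 0,"dy": 0,"dz": 1,"gripper": -1},
    {"rx": 0,"ry": 0,"rz": 0,"dx": 0,"dy": 0,"dz": 1,"gripper": -1},
    {"rx": 0,"ry": 0,"rz": 0,"dx": 0,"dy": 0,"dz": 0,"gripper": -1},
    {"rx": 0,"ry": 0,"rz": 0,"dx": 0,"dy": 0,"dz": 0,"gripper": 0.15},
    {"rx": 0,"ry": 0,"rz": 0,"dx": 0,"dy": 0,"dz": 0,"gripper": 0.3},
    {"rx": 0,"ry": 0,"rz": 0,"dx": 0,"dy": 0,"dz": 0,"gripper": 0.5},
    {"rx": 0,"ry": 0,"rz": 0,"dx": 0,"dy": 0,"dz": 0,"gripper": 0.8},
    {"rx": 0,"ry": 0,"rz": 0,"dx": 0,"dy": 0,"dz": 0,"gripper": 1},
    {"rx": 0,"ry": 0,"rz": 0,"dx": 0,"dy": 0,"dz": 0,"gripper": 1},
    {"rx": 0,"ry": 0,"rz": 0,"dx": 0,"dy": 0,"dz": 0,"gripper": 1},
    {"rx": 0,"ry": 0,"rz": 0,"dx": 0,"dy": 0,"dz": 0,"gripper": 1},
    {"rx": 0,"ry": 0,"rz": 0,"dx": 0,"dy": 0,"dz": -15,"gripper": 1},
    {"rx": 0,"ry": 0,"rz": 0,"dx": 0,"dy": 0,"dz": -25,"gripper": 1},
    {"rx": 0,"ry": 0,"rz": 0,"dx": 0,"dy": 0,"dz": -40,"gripper": 1},
    {"rx": 0,"ry": 0,"rz": 0,"dx": 0,"dy": 0,"dz": -40,"gripper": 1},
    {"rx": 0,"ry": 0,"rz": 0,"dx": -30,"dy": 0,"dz": -20,"gripper": 1},
    {"rx": 0,"ry": 0,"rz": 0,"dx": -30,"dy": 0,"dz": 0,"gripper": 1},
    {"rx": 0,"ry": 0,"rz": 0,"dx": 0,"dy": 0,"dz": 0,"gripper": 1},
    {"rx": 0,"ry": 0,"rz": 0,"dx": 0,"dy": 0,"dz": 0,"gripper": 1}
  ],
  "grip_force": 20
}}

```text
clock: 17.62
tcp_pos: [0.4502, -0.1463, 0.3061]
orientation: [3.136, 0.172, 0.002]
contact_force: [-0.5, -0.3, 0.1]
grip_width: 0.0856
gripper_force: 0.0
```

Run:
```python
from h import *
c=cam("wrist"); a=r.grab_frame("wrist"); b=r.grab_frame("side")
ax=np.array([.571,-.134]); e=np.array([-.994,-.110])
for s,z in((.083,.17),(.06,.012),(0,.188)): print(proj("wrist",[*(ax+s*e),z],c))
cv2.imwrite("pics/p6.png",np.hstack([a[0:300,170:490],cv2.resize(b[180:305,255:440],(444,300),interpolation=3)]))
```

```text
[325.10587505 186.4728175 ]
[324.88036904 147.44907806]
[325.13288755  52.08688008]
```

View pics/p6.png

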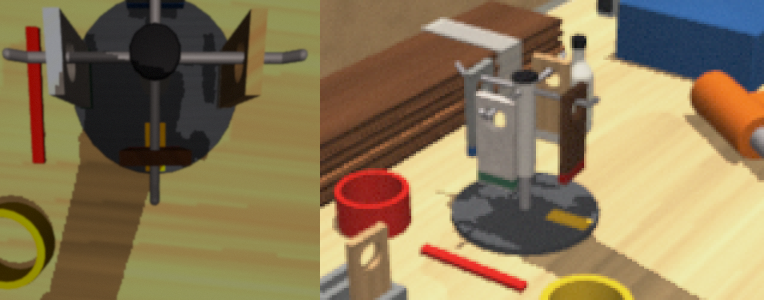

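The walnut slat hangs on the branch at (155,155). The branch is still over the mark, at column 155 from the cap to the tip, and the arm is clear. I'll let it settle, then hand in.

Call:
{"method": "step_arm", "body": {
  "moves": [
    {"rx": 0,"ry": 0,"rz": 0,"dx": -20,"dy": 0,"dz": -20,"gripper": 1},
    {"rx": 0,"ry": 0,"rz": 0,"dx": 0,"dy": 0,"dz": 0,"gripper": 1},
    {"rx": 0,"ry": 0,"rz": 0,"dx": 0,"dy": 0,"dz": 0,"gripper": 1},
    {"rx": 0,"ry": 0,"rz": 0,"dx": 0,"dy": 0,"dz": 0,"gripper": 1},
    {"rx": 0,"ry": 0,"rz": 0,"dx": 0,"dy": 0,"dz": 0,"gripper": 1},
    {"rx": 0,"ry": 0,"rz": 0,"dx": 0,"dy": 0,"dz": 0,"gripper": 1},
    {"rx": 0,"ry": 0,"rz": 0,"dx": 0,"dy": 0,"dz": 0,"gripper": 1},
    {"rx": 0,"ry": 0,"rz": 0,"dx": 0,"dy": 0,"dz": 0,"gripper": 1},
    {"rx": 0,"ry": 0,"rz": 0,"dx": 0,"dy": 0,"dz": 0,"gripper": 1},
    {"rx": 0,"ry": 0,"rz": 0,"dx": 0,"dy": 0,"dz": 0,"gripper": 1}
  ],
  "grip_force": 20
}}

```text
clock: 18.98
tcp_pos: [0.4297, -0.1486, 0.3253]
orientation: [3.137, 0.172, 0.0]
contact_force: [0.3, 0.7, 0.2]
grip_width: 0.0856
gripper_force: 0.0
```

```bash
python3 -c "
from bench import r
print(r.hand_in())"
```

```text
the job is handed in; nothing more can be done
None
```

The job is handed in at about 19 s: the walnut slat hangs on the empty branch, the branch is still over the yellow mark, and the oak slat and other items look undisturbed in the last pictures; no verdict was returned.

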